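# Clear the test box and hold its sprung lid open

## Robot

A 6-joint arm with a two-finger parallel gripper is mounted at the origin on a cart in front of the work surface, level with it; the furniture and walls round the work are solid. World frame = base frame: x ahead of the robot, y to its left, z up, the work surface at z = 0. Lengths are in m, angles in rad, forces in N, time in s.
With the tool pointing down it reaches from about 0.225 to 0.875 m from the base axis. Payload 3.4 kg.
Tool frame: the origin (TCP) lies between the finger pads; the fingertips stand 8 mm ahead of it and the grasp point (between the pads) lies 11 mm behind it; z points along the fingers, y is the line along which they close (so a half turn about z gives the same grasp; the last joint's range is limited). The gripper opens to 85 mm and grips with 20 to 120 N. Pads are 22 mm wide; open, the fingers measure 114 mm over their backs; the gripper's body (76 mm by 85 mm) begins 54 mm behind the grasp point. The pads swing forward as they close: fully open they stand 13 mm farther back than shut.
Start: joints at [1.113, 0.276, 1.505, -0, 1.361, -0.121], TCP at [0.19, 0.543, 0.239] pointing down, gripper open.
Joint ranges: [-2.89, 2.89], [-0.75, 2.08], [0.22, 2.7], [-1.18, 4.32], [0.11, 2.71], [-2.7, 2.7]. Speed limits (rad/s): [2.57, 2.57, 3.14, 3.14, 3.14, 3.14].

## Interface

Orientations are given as a unit quaternion [w, x, y, z].
In Python, from rig import manip gives the robot as it stands.
- The arm moves only by the tool move_arm, never from a script. Its argument "deltas" is a list that holds one entry, the list of rows, each a list of 5 numbers: the shift along the tool's x, y, z normalised to -1 to 1, where 1 is 80 cm, then the turn about the tool's z normalised to -1 to 1, where 1 is 120 degrees, then the closure, from -1 (fully open) to 1 (shut). In form: [[[tx, ty, tz, twist, grip], ...]]. A call has 1 to 12 rows; each row is the pose to reach, as a shift and turn from the pose commanded when the call began, along the tool's axes at that moment; what a row does not reach only later rows make up. A row lasts 1/10 s, in which the tool goes at most 50 mm and 8.59 degrees, less where a joint would pass 70% of its speed; a pose out of reach is approached as far as the arm can. A call with a number of a shift or a turn outside -1 to 1 is refused whole. A call with a gripper value outside its range is refused whole. The fingers move at their own pace and stop on an object; "squeeze" is the grip in N (left out, the last holds). Time passes only in rows, so rows that repeat a pose let the fingers close. It gives the time, the measured TCP pose, the force, the opening and the grip force at its end, in the units of the state.
- manip.get_state(): the state, without advancing time (a new reading comes with each control period).
- manip.get_image(name): name is "scene" or "top"; returns the picture (400x640x3 uint8, red, green, blue); there is no depth.
- manip.camera_params(name): a dict with "fx", "fy", "cx", "cy" (pixels), "R" (3x3) and "t" (3): a world point X has camera coordinates R X + t. Camera axes: x right, y down, z forward; pixel columns grow to the right and rows downward; lengths in m; the calibration is good to about 2 mm. A picture is of the moment at which its call begins. camera_params takes no time and is no camera call.
- manip.sign_off(): hands the job in; it is judged then, once.
The state is a dict: "clock": time; "qpos": joint angles; "qd": joint speeds; "effort": joint torques, N m; "position": TCP position; "ee_rot": TCP orientation; "contact_force": force on the tool from outside, world axes, zero at the start; "moment": the same for the moment, N m; "width": finger opening in m; "gripper_force": force on a finger pad.
Only numpy, scipy, OpenCV 4.12 (cv2) and the standard library are available. Lean on these libraries where they do the work, as an engineer would, in place of code of your own. Each camera call takes 0.05 s, during which the arm holds its last target. There are 200 camera calls.

## Task

I want to look at the board inside the grey steel test box, but a power adapter is lying on its lid and the lid springs shut by itself. Lift the adapter off and set it down gently, base down, on free bench top; then raise the lid by its front bar handle to 60 degrees from closed and stop there, finishing with the gripper still holding the handle so that the lid stays at that angle. Do not let the lid snap shut, and leave the other things on the bench where they are.

Things in the scene. Friction and masses are not known exactly. Their poses are not given: they have to be found in the camera images.
- test_box: Grey painted sheet-steel box with lid, fixed to the bench, 160 mm deep (its x) by 220 mm wide (its y). Origin at the centre of its underside on the bench; +x points to its back (hinge side), -x to its front (handle side, towards the robot), z up. Rim 80 mm, top of the closed lid 83 mm above the bench. A board and a heat sink are fixed inside.
- lid (a joint): Angle of the box's lid, rad: 0 closed (as at the start), growing as the front edge goes up; 1.047 is 60 degrees; its stop is at 1.75. Spring and weight pull it shut from every angle: 2 to 4 N at the handle hold it, and it snaps shut when let go.
- lid_hinge (a point): Middle of the lid's hinge axis: runs along the box's y at its back edge, 82 mm behind the box's origin and 80 mm above the bench.
- handle_grip (a point): Middle of the round steel bar of the lid's bail handle: 10 mm thick, 100 mm long along the box's y, in the lid's plane, 38 mm clear gap to the lid's front edge. 207 mm from the hinge axis; closed: 125 mm in front of the box's origin, 76 mm above the bench. Grip from above, closing along the box's x, one finger in the gap; the bar can turn between the fingers as the lid rises.
- adapter: Black block-shaped power adapter, loose, 46 (its x) x 72 (its y) x 34 mm (z, up), at the start lying flat on the closed lid at any yaw. Origin at the centre of its underside. Bench top that is always free for it: 0.38 to 0.50 m ahead of the robot's base and 0.18 to 0.28 m to its right.
- tape_roll: Bystander: yellow tape roll, 67 mm across, 18 mm high, lying loose on the bench. Origin under its centre.
- screw_dish: Bystander: round metal dish with screws, 67 mm across, 14 mm high, loose. Origin under its centre.
- screwdriver: Bystander: screwdriver with blue handle, 168 mm long along its y, 20 mm high, loose. Origin under its centre.
Not all that is in view belongs to the job. There is more than one size of the adapter; the job needs the smallest.

How it is judged:
By the outcome, as a careful person would: the job done as asked, in the order asked, and still so for the second after the job is handed in, while the arm keeps its last pose, push and grip.
It also fails if it takes over 54 s, if anything falls off the work surface, if the arm or the gripper's body presses on something with over 40 N, if the wrist force passes 120 N, or if a joint passes its speed limit or range.

## Working session

There is one attempt and no reset: what is moved stays moved. The work goes in short steps, Python scripts to look and compute and a tool call to move; the robot and the scene stay as the last step left them, time stands still between calls to the robot, and variables do not carry over. Pictures are saved under pics/ and viewed, at most 10 in all, crops included, and the job is handed in when it is done.

Besides the shell and the picture viewer there is one more tool, called after "Request:" as name(argument=value, ...), one argument or row to a line, values as JSON. move_arm: Moves the arm, as the interface text tells. Scaled input: -1 to 1 covers 80 cm each way for a shift and 120 degrees each way for a turn. Its arguments: {"type":"object","properties":{"deltas":{"type":"array","items":{"type":"array","items":{"type":"array","items":{"type":"number","minimum":-1,"maximum":1}}}},"squeeze":{"type":"number"}},"required":["deltas"]}

```bash
mkdir -p pics; ls
cat > h.py <<'E'
import numpy as np, cv2
from rig import manip
def shot(n,f):
    im=manip.get_image(n); cv2.imwrite('pics/'+f,im[:,:,::-1]); return im
def ray(n,u,v,z):
    c=manip.camera_params(n);R=np.array(c['R']);t=np.array(c['t'])
    d=R.T@np.array([(u-c['cx'])/c['fx'],(v-c['cy'])/c['fy'],1]);o=-R.T@t
    return o+d*(z-o[2])/d[2]
def proj(n,X):
    c=manip.camera_params(n);p=np.array(c['R'])@np.array(X)+np.array(c['t'])
    return np.array([c['fx']*p[0]/p[2]+c['cx'],c['fy']*p[1]/p[2]+c['cy']])
E
python3 - <<'E'
from h import *
shot('top','t1.png');shot('scene','s1.png')
for n in('top','scene'):
    c=manip.camera_params(n);print(n,c['fx'],-np.array(c['R']).T@np.array(c['t']),np.round(c['R'],2).tolist())
s=manip.get_state();print(s['clock'],s['position'],s['ee_rot'],s['width'])
E
```

```text
pics
top 379.43859445432236 [0.47430204 0.03088696 1.22154225] [[-0.01, -1.0, 0.01], [-1.0, 0.01, -0.07], [0.07, -0.01, -1.0]]
scene 411.181205115972 [ 0.13988638 -0.73775888  0.96760519] [[0.88, -0.47, -0.0], [-0.34, -0.63, -0.69], [0.33, 0.61, -0.72]]
0.1 [0.18981988 0.54228201 0.2385165 ] [-2.27450871e-04  1.67616189e-01  9.85851982e-01 -7.94737521e-04] 0.08505541507803914
```

View pics/t1.png

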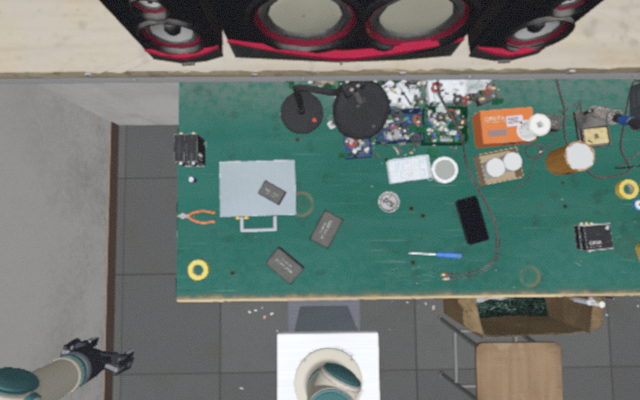

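View pics/s1.png

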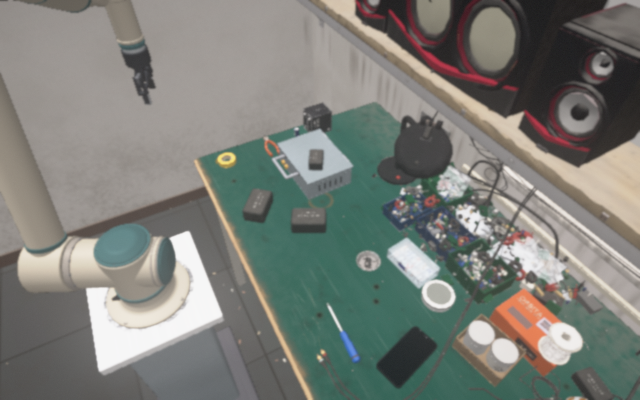

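The top view shows the box at about (258,188), its handle bar at (258,230) and an adapter on the lid at (272,192). The things that could be mistaken for that adapter are larger black blocks on the bench at (326,229) and (285,265), plus dark blocks at (190,150) and (594,237). I choose the one on the lid because it is the smallest and lies on the lid. I'll check it in a close crop.

Run:
```python
from h import *
im=manip.get_image('top');im=np.mean([im]+[manip.get_image('top') for _ in range(3)],0).astype(np.uint8)
cv2.imwrite('pics/c1.png',cv2.resize(im[145:245,200:330,::-1],None,fx=6,fy=6,interpolation=cv2.INTER_CUBIC))
g=cv2.cvtColor(im,cv2.COLOR_RGB2GRAY)
for nm,(r0,r1,c0,c1),z in(('lid',(172,212,252,292),.117),('b1',(205,250,305,346),.03),('b2',(243,287,262,306),.03)):
    m=(g[r0:r1,c0:c1]<95).astype(np.uint8)
    if nm!='lid': m=((g[r0:r1,c0:c1]<95)&(im[r0:r1,c0:c1,1].astype(int)-im[r0:r1,c0:c1,0]<20)).astype(np.uint8)
    n,l,s,ce=cv2.connectedComponentsWithStats(m);k=1+s[1:,4].argmax()
    p=np.argwhere(l==k)[:,::-1]+[c0,r0]
    P=np.array([ray('top',u,v,z)[:2] for u,v in p])*1000
    print(nm,len(p),cv2.minAreaRect(P.astype(np.float32)))
# lid corners: grey mask
b=(np.ptp(im.astype(int),axis=2)<30)&(g>120);b=b.astype(np.uint8);b[:155]=0;b[240:]=0;b[:,:210]=0;b[:,305:]=0
b[160:214,225:290]|=0
n,l,s,ce=cv2.connectedComponentsWithStats(b);k=1+s[1:,4].argmax();print(s[k])
bb=cv2.morphologyEx((l==k).astype(np.uint8),cv2.MORPH_OPEN,np.ones((9,9)))
p=np.argwhere(bb)[:,::-1];P=np.array([ray('top',u,v,.083)[:2] for u,v in p])*1000
print('lid rect',cv2.minAreaRect(P.astype(np.float32)))
```

```text
lid 18 ((572.1548461914062, 132.62010192871094), (3.976597785949707, 36.57301330566406), 60.647945404052734)
b1 98 ((479.987548828125, 1.5330581665039062), (65.90120697021484, 103.625244140625), 62.50482940673828)
b2 88 ((393.5867004394531, 128.56243896484375), (114.05692291259766, 55.36967468261719), 79.84739685058594)
[ 219  159   78   74 4204]Traceback (most recent call last):
  File "<stdin>", line 17, in <module>
  File "h.py", line 6, in ray
    c=manip.camera_params(n);R=np.array(c['R']);t=np.array(c['t'])
ValueError: time passes only in moves, steps and waits
```

View pics/c1.png

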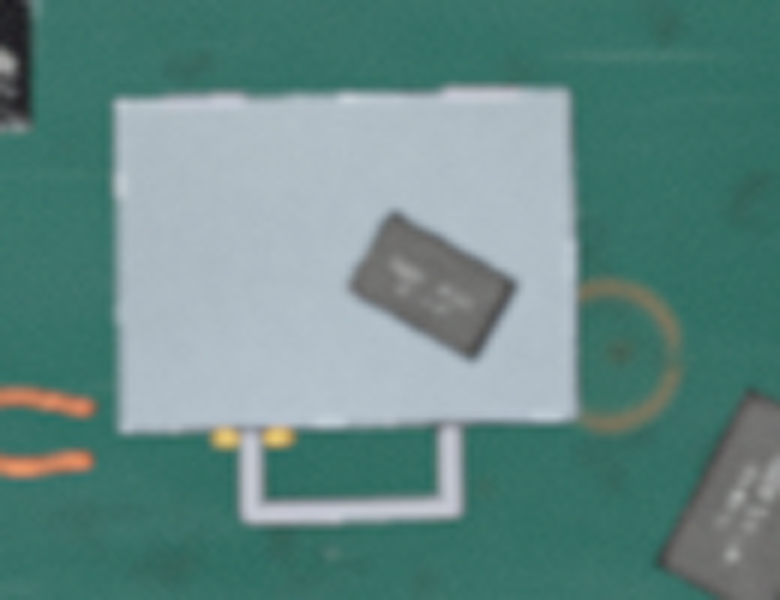

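The crop shows the small adapter on the lid, with corners at crop pixels (393,211), (517,287), (474,360) and (349,286). The lid corners are at (115,100), (570,90), (577,420) and (120,432), and the handle bar's centre is at about (352,510). The neighbouring block at the lower right is clearly larger.

Run:
```python
from h import *
c=manip.camera_params('top');R=np.array(c['R']);t=np.array(c['t'])
def r(x,y,z):
    u,v=200+(x+.5)/6-.5,145+(y+.5)/6-.5
    d=R.T@np.array([(u-c['cx'])/c['fx'],(v-c['cy'])/c['fy'],1]);o=-R.T@t
    return (o+d*(z-o[2])/d[2])[:2]
A=np.array([r(x,y,.117) for x,y in((393,211),(517,287),(474,360),(349,286))])
L=np.array([r(x,y,.083) for x,y in((115,100),(570,90),(577,420),(120,432))])
print('adapter',A.mean(0),[np.linalg.norm(A[i]-A[i-1]) for i in range(4)])
d=(A[1]-A[0])+(A[2]-A[3]);print('long dir deg',np.degrees(np.arctan2(d[1],d[0])))
print('lid',L.mean(0),[np.linalg.norm(L[i]-L[i-1]) for i in range(4)])
x=(L[0]-L[3])+(L[1]-L[2]);y=(L[0]-L[1])+(L[3]-L[2]);yl=np.degrees(np.arctan2(x[1],x[0])),np.degrees(np.arctan2(y[1],y[0]))-90
print('box yaw',yl)
print('handle',r(352,510,.076),r(243,512,.076),r(462,508,.076))
a=np.radians(np.mean(yl));print('pred handle',L.mean(0)-.125*np.array([np.cos(a),np.sin(a)]))
for n in((393,211),(474,360)):pass
# cross check in scene: project
c2=manip.camera_params('scene')
def pr(X):
    p=np.array(c2['R'])@np.array(X)+np.array(c2['t']);return np.round([c2['fx']*p[0]/p[2]+c2['cx'],c2['fy']*p[1]/p[2]+c2['cy']],1)
print([pr([*q,.117]).tolist() for q in A],[pr([*q,.083]).tolist() for q in L])
s=manip.get_state();from scipy.spatial.transform import Rotation as Ro
q=s['ee_rot'];print(Ro.from_quat([q[1],q[2],q[3],q[0]]).as_matrix().round(3),s['clock'],s['contact_force'])
```

```text
adapter [0.58823584 0.16005142] [np.float64(0.04236289488166234), np.float64(0.07117410868003919), np.float64(0.04119875956448044), np.float64(0.07090349113144007)]
long dir deg -121.76345909827052
lid [0.60550424 0.2078432 ] [np.float64(0.16746204659026903), np.float64(0.2292435022494641), np.float64(0.16684620994473381), np.float64(0.2279499942135628)]
box yaw (np.float64(0.964620082672557), np.float64(0.7266471757901769))
handle [0.48008078 0.20594667] [0.47976989 0.26047784] [0.48038565 0.15085854]
pred handle [0.48051786 0.20599838]
[[323.3, 148.2], [321.6, 162.7], [308.5, 162.3], [310.2, 147.8]] [[319.7, 127.5], [353.5, 165.0], [307.6, 182.5], [277.0, 142.1]]
[[-0.944  0.33  -0.   ]
 [ 0.33   0.944 -0.001]
 [ 0.    -0.001 -1.   ]] 0.3 [-0.0070209  -0.34052035  0.15792454]
```

Request:
move_arm(
  deltas=[
    [[-0.628,-0.287,0,0.854,-1],[-0.628,-0.287,0,0.854,-1],[-0.628,-0.287,0,0.854,-1],[-0.628,-0.287,0,0.854,-1],[-0.628,-0.287,0,0.854,-1],[-0.628,-0.287,0,0.854,-1],[-0.628,-0.287,0,0.854,-1],[-0.628,-0.287,0,0.854,-1],[-0.628,-0.287,0,0.854,-1],[-0.628,-0.287,0,0.854,-1],[-0.628,-0.287,0,0.854,-1],[-0.628,-0.287,0,0.854,-1]],
  ],
  squeeze=40,
)

```text
clock: 1.5
position: [0.593, 0.1551, 0.2386]
ee_rot: [0.002, 0.876, 0.482, 0.001]
contact_force: [-1.1, 1.5, 0.0]
width: 0.0854
gripper_force: 0.0
```

Request:
move_arm(
  deltas=[
    [[0,0,0.05,0,-1],[0,0,0.05,0,-1],[0,0,0.05,0,-1],[0,0,0.05,0,-1]],
  ],
)

```text
clock: 1.9
position: [0.589, 0.1605, 0.2008]
ee_rot: [0.0, 0.873, 0.487, 0.001]
contact_force: [-0.2, 0.2, 0.5]
width: 0.0854
gripper_force: 0.0
```

Run:
```python
from h import *
im=shot('scene','s2.png');cv2.imwrite('pics/s2c.png',cv2.resize(im[60:220,220:400,::-1],None,fx=4,fy=4,interpolation=cv2.INTER_CUBIC))
im=shot('top','t2.png')
s=manip.get_state();print(s['clock'],s['position'],s['ee_rot'],s['qpos'])
```

```text
2.0 [0.58907755 0.16059581 0.20115456] [5.41714875e-04 8.73461491e-01 4.86890569e-01 1.51801175e-03] [1.52219617e-01 3.49814531e-01 1.49143846e+00 4.53192057e-05
 1.29711640e+00 7.05949682e-01]
```

Request:
move_arm(
  deltas=[
    [[0,0,0.05,0,-1],[0,0,0.09,0,-1],[0,0,0.115,0,-1],[0,0,0.128,0,-1],[0,0,0.132,0,-1],[0,0,0.132,0,-1]],
  ],
)

```text
clock: 2.6
position: [0.5891, 0.1603, 0.0946]
ee_rot: [0.0, 0.874, 0.487, 0.001]
contact_force: [-0.5, 0.1, 0.3]
width: 0.0849
gripper_force: 0.0
```

Run:
```python
from h import *
im=shot('scene','s3.png');cv2.imwrite('pics/s3c.png',cv2.resize(im[80:220,240:400,::-1],None,fx=4,fy=4,interpolation=cv2.INTER_CUBIC))
```

```text
(no output)
```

View pics/s3c.png

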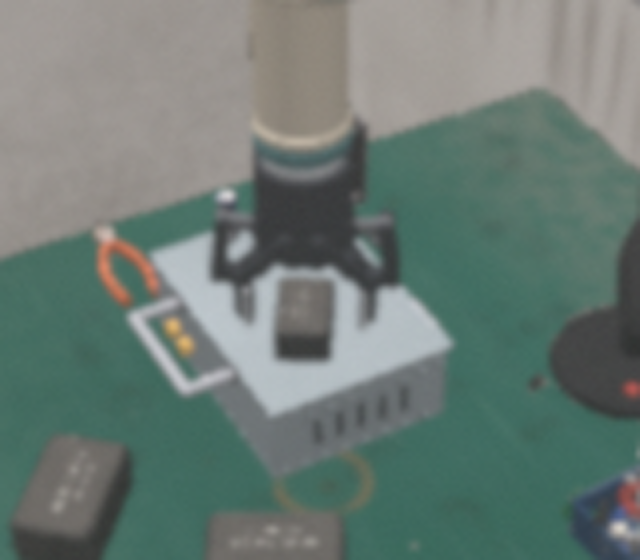

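The crop shows the adapter at crop (305,315) centred between the open fingers at (245,315) and (370,315). I'll close on it.

Request:
move_arm(
  deltas=[
    [[0,0,0,0,0.2],[0,0,0,0,0.2],[0,0,0,0,0.4],[0,0,0,0,0.4],[0,0,0,0,0.4],[0,0,0,0,0.4],[0,0,0,0,0.4],[0,0,0,0,0.4]],
  ],
  squeeze=40,
)

```text
clock: 3.45
position: [0.5885, 0.1602, 0.0947]
ee_rot: [0.0, 0.874, 0.487, 0.001]
contact_force: [-1.4, 0.1, 6.8]
width: 0.0455
gripper_force: 43.5
```

Request:
move_arm(
  deltas=[
    [[0,0,-0.01,0,0.4],[0,0,-0.03,0,0.4],[0,0,-0.07,0,0.4],[0,0,-0.12,0,0.4],[0,0,-0.15,0,0.4],[0,0,-0.15,0,0.4],[0,0,-0.15,0,0.4]],
  ],
)

```text
clock: 4.15
position: [0.5879, 0.1598, 0.2132]
ee_rot: [-0.0, 0.874, 0.486, -0.0]
contact_force: [0.2, -0.4, -2.8]
width: 0.0453
gripper_force: 42.8
```

Request:
move_arm(
  deltas=[
    [[-0.02,0.004,0,0,0.4],[-0.061,0.012,0,0,0.4],[-0.113,0.022,0,0,0.4],[-0.169,0.033,0,0,0.4],[-0.225,0.044,0,0,0.4],[-0.281,0.055,0,0,0.4],[-0.338,0.066,0,0,0.4],[-0.394,0.077,0,0,0.4],[-0.445,0.087,0,0,0.4],[-0.486,0.095,0,0,0.4],[-0.512,0.1,0,0,0.4],[-0.512,0.1,0,0,0.4]],
  ],
)

```text
clock: 5.35
position: [0.4379, -0.2327, 0.2117]
ee_rot: [-0.001, 0.875, 0.485, -0.002]
contact_force: [-0.0, -0.7, -2.6]
width: 0.0454
gripper_force: 42.7
```

Request:
move_arm(
  deltas=[
    [[0,0,0.03,0,0.4],[0,0,0.08,0,0.4],[0,0,0.13,0,0.4],[0,0,0.16,0,0.4],[0,0,0.18,0,0.4],[0,0,0.19,0,0.4],[0,0,0.19,0,0.4],[0,0,0.19,0,0.4]],
  ],
)

```text
clock: 6.15
position: [0.4408, -0.2302, 0.0619]
ee_rot: [0.0, 0.874, 0.487, 0.0]
contact_force: [1.0, 0.3, -2.3]
width: 0.0457
gripper_force: 42.6
```

Run:
```python
from h import *
im=shot('scene','s4.png');cv2.imwrite('pics/s4c.png',cv2.resize(im[200:400,180:440,::-1],None,fx=3,fy=3,interpolation=cv2.INTER_CUBIC))
```

```text
(no output)
```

View pics/s4c.png

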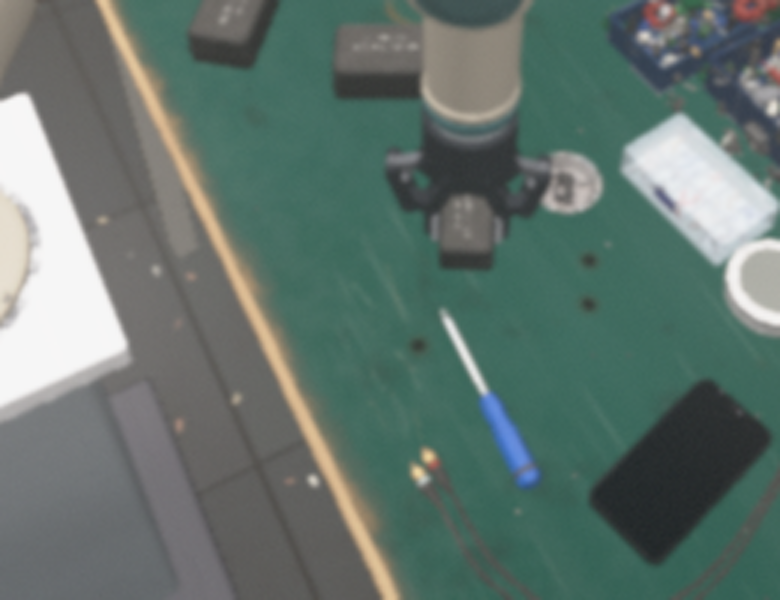

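The crop shows the adapter hanging level in the gripper at (467,230). The screwdriver tip at (443,310) and the dish at (572,182) are clear. I'll lower it slowly.

Request:
move_arm(
  deltas=[
    [[0,0,0.015,0,0.4],[0,0,0.032,0,0.4],[0,0,0.044,0,0.4],[0,0,0.052,0,0.4],[0,0,0.056,0,0.4],[0,0,0.058,0,0.4],[0,0,0.058,0,0.4],[0,0,0.058,0,0.4]],
  ],
)

```text
clock: 7.0
position: [0.4409, -0.2305, 0.0156]
ee_rot: [0.0, 0.874, 0.487, 0.0]
contact_force: [0.6, 0.3, -2.9]
width: 0.0452
gripper_force: 42.8
```

Request:
move_arm(
  deltas=[
    [[0,0,0.001,0,0.4],[0,0,0.002,0,0.4],[0,0,0.003,0,0.4],[0,0,0.003,0,0.4]],
  ],
)

```text
clock: 7.4
position: [0.4406, -0.2303, 0.0128]
ee_rot: [-0.0, 0.874, 0.487, -0.0]
contact_force: [-0.1, 0.1, -2.0]
width: 0.0452
gripper_force: 42.8
```

Request:
move_arm(
  deltas=[
    [[0,0,0.001,0,0.4],[0,0,0.0015,0,0.4],[0,0,0.0015,0,0.4]],
  ],
)

```text
clock: 7.7
position: [0.4407, -0.2303, 0.0124]
ee_rot: [0.0, 0.874, 0.487, 0.0]
contact_force: [-1.4, 1.6, 4.7]
width: 0.0453
gripper_force: 43.4
```

Request:
move_arm(
  deltas=[
    [[0,0,0,0,-0.2],[0,0,0,0,-0.5],[0,0,0,0,-0.5],[0,0,0,0,-0.5],[0,0,-0.01,0,-0.5],[0,0,-0.03,0,-0.5],[0,0,-0.08,0,-0.5],[0,0,-0.14,0,-0.5],[0,0,-0.19,0,-0.5],[0,0,-0.22,0,-0.5],[0,0,-0.22,0,-0.5]],
  ],
)

```text
clock: 8.8
position: [0.4428, -0.2318, 0.1923]
ee_rot: [0.004, 0.874, 0.487, 0.002]
contact_force: [1.1, 0.1, -0.2]
width: 0.0642
gripper_force: 0.0
```

Run:
```python
from h import *
im=shot('top','t5.png')
ims=np.mean([manip.get_image('top') for _ in range(3)],0).astype(np.uint8)
cv2.imwrite('pics/t5c.png',cv2.resize(ims[140:300,180:480,::-1],None,fx=2.6,fy=2.6,interpolation=cv2.INTER_CUBIC))
s=manip.get_state();print(s['position'],s['ee_rot'],s['contact_force'],s['qpos'])
```

```text
[ 0.43970371 -0.22966497  0.1864913 ] [-1.27718603e-03  8.73677803e-01  4.86503003e-01 -5.40892875e-04] [ 0.3021069   0.61517226 -0.40206053] [-6.21783065e-01  1.96590442e-01  1.75175276e+00  1.20179952e-04
  1.19602120e+00 -6.71972794e-02]
```

View pics/t5c.png

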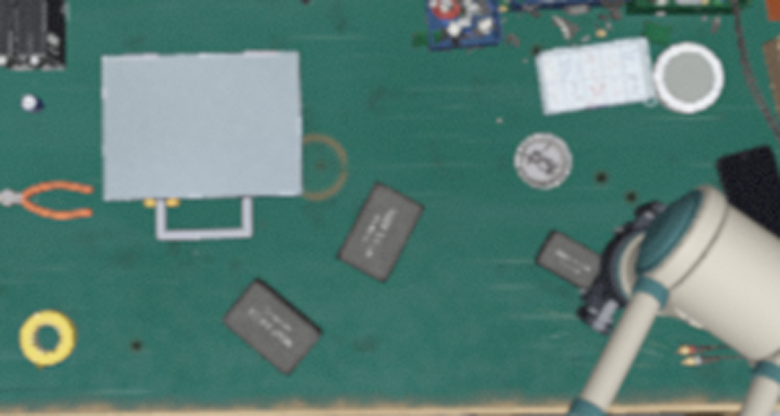

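The lid is now clear, and the adapter lies flat on free bench at (567,258), partly hidden by the arm. The bystanders haven't moved. Next I'll go above the handle with the fingers partly closed.

Request:
move_arm(
  deltas=[
    [[0.02,-0.01,0,-0.02,0.2],[0.064,-0.032,0,-0.06,0.2],[0.113,-0.056,0,-0.1,0.2],[0.167,-0.083,0,-0.14,0.2],[0.22,-0.11,0,-0.18,0.2],[0.274,-0.137,0,-0.22,0.2],[0.328,-0.164,0,-0.25,0.2],[0.382,-0.191,0,-0.271,0.2],[0.431,-0.216,0,-0.271,0.2],[0.47,-0.235,0,-0.271,0.2],[0.49,-0.245,0,-0.271,0.2],[0.49,-0.245,0,-0.271,0.2]],
  ],
)

```text
clock: 10.2
position: [0.4796, 0.2082, 0.1858]
ee_rot: [-0.001, 0.701, 0.713, -0.001]
contact_force: [0.8, -1.0, -0.2]
width: 0.0342
gripper_force: 0.0
```

Run:
```python
from h import *
manip.get_image('scene');manip.get_image('scene')
s=manip.get_state();print(s['clock'],s['position'],s['ee_rot'],s['contact_force'],s['width'])
```

```text
10.3 [0.4795032  0.20576275 0.18621973] [-5.75394310e-04  7.02104996e-01  7.12071259e-01 -1.66287277e-03] [-0.54121192  0.35989471 -0.48321643] 0.033957333177037634
```

Request:
move_arm(
  deltas=[
    [[0,0.001,0.03,0,0.2],[0,0.001,0.07,0,0.2],[0,0.001,0.1,0,0.2],[0,0.001,0.125,0,0.2],[0,0.001,0.14,0,0.2],[0,0.001,0.15,0,0.2],[0,0.001,0.152,0,0.2],[0,0.001,0.152,0,0.2]],
  ],
)

```text
clock: 11.1
position: [0.4817, 0.206, 0.0664]
ee_rot: [0.0, 0.703, 0.712, 0.0]
contact_force: [-0.2, -0.1, 0.3]
width: 0.0343
gripper_force: 0.0
```

Run:
```python
from h import *
im=shot('scene','s6.png');cv2.imwrite('pics/s6c.png',cv2.resize(im[100:220,230:370,::-1],None,fx=5,fy=5,interpolation=cv2.INTER_CUBIC))
s=manip.get_state();print(s['position'],s['contact_force'])
```

```text
[0.48191835 0.20614704 0.06678412] [-0.89419907  0.44015229 -0.73600343]
```

View pics/s6c.png

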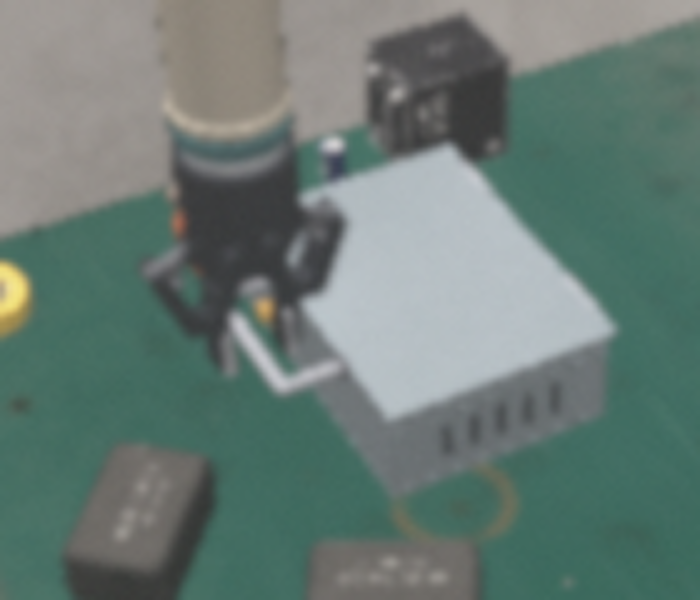

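The crop shows one finger in front of the bar at (228,355) and the other in the gap at (290,330), with nothing touching. I'll lower 2 mm and close.

Request:
move_arm(
  deltas=[
    [[0,0,0.002,0,0.4],[0,0,0.002,0,0.6],[0,0,0.002,0,0.9],[0,0,0.002,0,0.9],[0,0,0.002,0,0.9],[0,0,0.002,0,0.9],[0,0,0.002,0,0.9]],
  ],
  squeeze=60,
)

```text
clock: 11.85
position: [0.4784, 0.2062, 0.0644]
ee_rot: [-0.002, 0.703, 0.712, -0.002]
contact_force: [-3.5, 0.8, 3.4]
width: 0.0075
gripper_force: 58.5
```

Request:
move_arm(
  deltas=[
    [[0,-0.003,-0.008,0,0.9],[0,-0.003,-0.018,0,0.9],[0,-0.002,-0.028,0,0.9],[0,-0.001,-0.037,0,0.9],[0,0,-0.045,0,0.9],[0,0,-0.045,0,0.9],[0,0,-0.045,0,0.9]],
  ],
)

```text
clock: 12.55
position: [0.4805, 0.2063, 0.1005]
ee_rot: [-0.001, 0.703, 0.712, -0.0]
contact_force: [-2.3, 1.5, -5.2]
width: 0.0078
gripper_force: 58.5
```

Run:
```python
from h import *
im=shot('scene','s7.png');cv2.imwrite('pics/s7c.png',cv2.resize(im[100:220,230:370,::-1],None,fx=5,fy=5,interpolation=cv2.INTER_CUBIC))
s=manip.get_state();print(s['position'],s['contact_force'],s['width'])
```

```text
[0.48047898 0.20625037 0.10026909] [-2.37649565  2.83002229 -3.95488985] 0.008095335842917448
```

View pics/s7c.png

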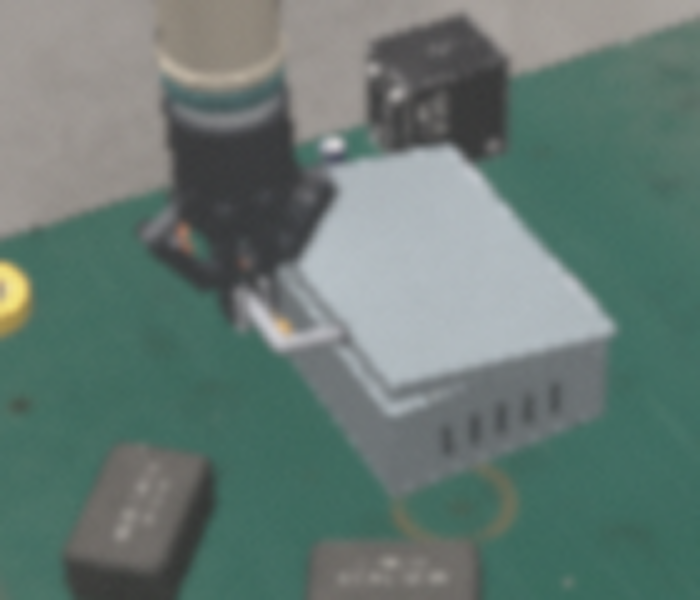

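The lid has risen about 10° with the bar held at (255,310). I'll continue along the arc.

Request:
move_arm(
  deltas=[
    [[0,0.002,-0.011,0,0.9],[0,0.004,-0.022,0,0.9],[0,0.007,-0.033,0,0.9],[0,0.011,-0.044,0,0.9],[0,0.015,-0.0545,0,0.9],[0,0.019,-0.065,0,0.9],[0,0.024,-0.075,0,0.9],[0,0.029,-0.085,0,0.9],[0,0.035,-0.095,0,0.9],[0,0.041,-0.104,0,0.9],[0,0.0475,-0.1135,0,0.9],[0,0.054,-0.1225,0,0.9]],
  ],
)

```text
clock: 13.8
position: [0.5217, 0.2069, 0.1995]
ee_rot: [-0.002, 0.703, 0.712, -0.002]
contact_force: [-10.3, 3.1, 2.4]
width: 0.0074
gripper_force: 58.5
```

Request:
move_arm(
  deltas=[
    [[0,0,0,0,0.9],[0,0,0,0,0.9]],
  ],
)

```text
clock: 14.0
position: [0.5221, 0.2069, 0.2001]
ee_rot: [-0.002, 0.703, 0.712, -0.001]
contact_force: [-9.2, 3.1, 2.8]
width: 0.0078
gripper_force: 58.7
```

Request:
move_arm(
  deltas=[
    [[0,0.003,-0.009,0,0.9],[0,0.011,-0.017,0,0.9],[0,0.019,-0.025,0,0.9],[0,0.027,-0.0325,0,0.9],[0,0.036,-0.04,0,0.9],[0,0.045,-0.0465,0,0.9],[0,0.054,-0.053,0,0.9],[0,0.063,-0.059,0,0.9],[0,0.063,-0.059,0,0.9],[0,0.063,-0.059,0,0.9],[0,0.063,-0.059,0,0.9]],
  ],
)

```text
clock: 15.1
position: [0.5737, 0.2077, 0.2487]
ee_rot: [-0.001, 0.702, 0.712, 0.0]
contact_force: [-8.1, 2.8, 6.0]
width: 0.0074
gripper_force: 59.1
```

Run:
```python
from h import *
ims=np.mean([manip.get_image('scene') for _ in range(3)],0).astype(np.uint8)
cv2.imwrite('pics/s8c.png',cv2.resize(ims[70:200,240:380,::-1],None,fx=5.0,fy=4.6,interpolation=cv2.INTER_CUBIC) if 0 else cv2.resize(ims[80:200,240:390,::-1],None,fx=5,fy=5,interpolation=cv2.INTER_CUBIC))
s=manip.get_state();print(s['clock'],s['position'],s['ee_rot'],s['contact_force'],s['width'])
c=manip.camera_params('scene')
def pr(X):
    p=np.array(c['R'])@np.array(X)+np.array(c['t']);return np.array([(c['fx']*p[0]/p[2]+c['cx']-240+.5)*5-.5,(c['fy']*p[1]/p[2]+c['cy']-80+.5)*5-.5])
O=np.array([.6045,.2075]);a=np.radians(.85);ex=np.array([np.cos(a),np.sin(a)]);ey=np.array([-ex[1],ex[0]])
def B(x,y,z): return [*(O+x*ex+y*ey),z]
for ph in(50,55,60,65):
    f=np.radians(ph);out=[]
    # lid top surface front edge: 164 from hinge, 3 above axis ; bar right end
    for r,h,y in((.165,.003,-.114),(.165,.003,.114),(.207,-.004,-.05),(.0,.003,-.114)):
        out.append(pr(B(.082-r*np.cos(f)+h*np.sin(f),y,.08+r*np.sin(f)+h*np.cos(f))).round().tolist())
    print(ph,out)
```

```text
15.25 [0.57368778 0.20766883 0.2487127 ] [-7.55065351e-04  7.02475447e-01  7.11707575e-01  5.55515622e-05] [-9.24847743  3.08324028  6.18796464] 0.007577417569112462
50 [[426.0, 325.0], [256.0, 132.0], [325.0, 245.0], [570.0, 428.0]]
55 [[443.0, 308.0], [271.0, 116.0], [345.0, 222.0], [570.0, 428.0]]
60 [[461.0, 291.0], [287.0, 101.0], [368.0, 201.0], [570.0, 428.0]]
65 [[481.0, 275.0], [304.0, 87.0], [391.0, 181.0], [570.0, 429.0]]
```

View pics/s8c.png

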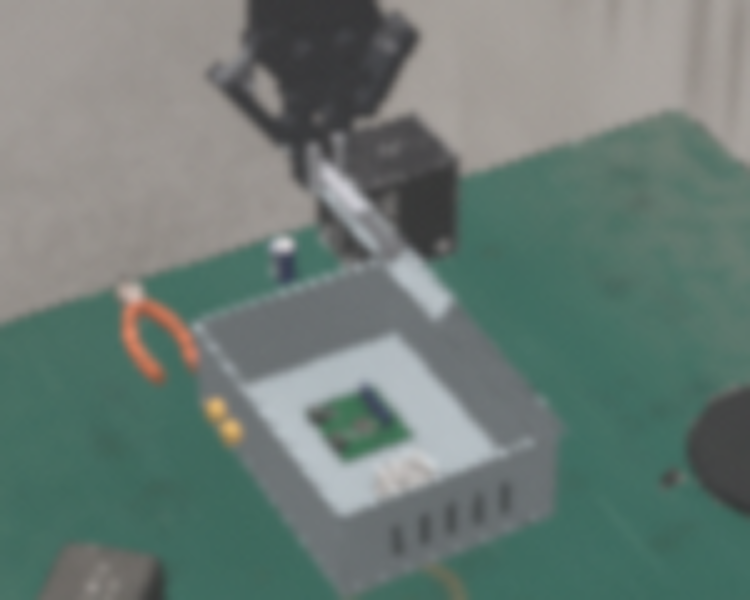

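The crop shows the board exposed and the lid held open. The lid's front right corner is at (455,300), against a prediction of (443,308) for 55° and (461,291) for 60°, so the angle is about 58.5°. A small correction will finish it.

Request:
move_arm(
  deltas=[
    [[0,0.001,-0.002,0,0.9],[0,0.003,-0.004,0,0.9],[0,0.0045,-0.0056,0,0.9],[0,0.0045,-0.0056,0,0.9],[0,0.0045,-0.0056,0,0.9],[0,0.0045,-0.0056,0,0.9],[0,0.0045,-0.0056,0,0.9]],
  ],
)

```text
clock: 15.95
position: [0.5783, 0.2077, 0.2516]
ee_rot: [-0.0, 0.703, 0.712, 0.0]
contact_force: [-5.0, 3.2, -0.6]
width: 0.0078
gripper_force: 58.6
```

Run:
```python
from h import *
S=np.mean([manip.get_image('scene') for _ in range(6)],0).astype(np.uint8)
T=np.mean([manip.get_image('top') for _ in range(6)],0).astype(np.uint8)
s=manip.get_state();print(s['clock'],s['position'],s['contact_force'],s['width'])
P={n:manip.camera_params(n) for n in('scene','top')}
def pr(n,X,r,c0,k):
    c=P[n];p=np.array(c['R'])@np.array(X)+np.array(c['t']);return (int((c['fx']*p[0]/p[2]+c['cx']-c0+.5)*k),int((c['fy']*p[1]/p[2]+c['cy']-r+.5)*k))
O=np.array([.6045,.2075]);a=np.radians(.85);ex=np.array([np.cos(a),np.sin(a)]);ey=np.array([-ex[1],ex[0]])
def B(x,y,z): return [*(O+x*ex+y*ey),z]
out=[]
for n,im,r,c0,h,w,k in(('scene',S,105,290,60,65,6),('top',T,140,205,75,100,4)):
    v=np.ascontiguousarray(cv2.resize(im[r:r+h,c0:c0+w,::-1],None,fx=k,fy=k,interpolation=cv2.INTER_CUBIC))
    for ph,col in((55,(0,0,255)),(60,(0,255,255)),(65,(255,0,0))):
        f=np.radians(ph)
        q=[pr(n,B(.082-R_*np.cos(f)+H*np.sin(f),y,.08+R_*np.sin(f)+H*np.cos(f)),r,c0,k) for R_,H,y in((.165,.0015,-.114),(.165,.0015,.114),(.207,-.004,-.05))]
        for x in q: cv2.circle(v,x,3,col,-1)
    out.append(cv2.copyMakeBorder(v,0,400-v.shape[0],0,0,cv2.BORDER_CONSTANT))
v=np.hstack(out);print(v.shape);cv2.imwrite('pics/f.png',v)
```

```text
16.55 [0.57825784 0.20775673 0.25165045] [-4.43147103  3.14005094 -0.27020445] 0.007627115811286317
(400, 790, 3)
```

View pics/f.png

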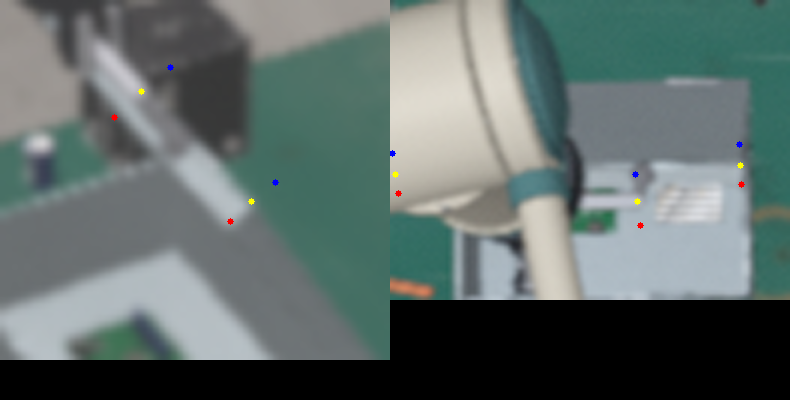

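In both crops the bar end and the lid's front corner sit on the yellow 60° marks, at (141,91) and (251,201) in the scene crop and (637,201) and (740,165) in the top crop. The grip is steady, so I'm handing in.

```bash
python3 -c "
from rig import manip
print(manip.sign_off())"
```

```text
the job is handed in; nothing more can be done
None
```

I set the small adapter base down on free bench top, then raised the lid to about 60° (checked in both camera views); the gripper still holds the handle, and I handed the job in at about 17 s.

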